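Prop open the drive case

ROBOT

A 6-joint arm with a two-finger parallel gripper is mounted at the origin on the work surface. World frame = base frame: x ahead of the robot, y to its left, z up, the work surface at z = 0. Lengths are in m, angles in rad, forces in N, time in s.
With the tool pointing down it reaches from about 0.4 to 0.825 m from the base axis. Payload 7 kg.
Tool frame: the origin (TCP) lies on the centre line of the jaws, within the pads' length; the fingertips stand 19 mm ahead of it and the grasp point (between the pads) is the TCP; y points along the fingers, x is the direction in which the jaws open and shut, and the axes are right-handed (so a half turn about y gives the same grasp; the last joint's range is limited). The gripper opens to 88 mm and grips with 3 to 60 N. Pads are 19 mm wide; open, the fingers measure 130 mm over their backs; the gripper's body (78 mm by 193 mm) begins 47 mm behind the grasp point.
Start: joints at [1.427, 0.359, 0.012, 0, -1.224, -0.288], TCP at [0.282, 0.613, 0.246] pointing down, gripper open.
Joint ranges: [-3.07, 3.07], [-1.43, 2.12], [-1.02, 1.25], [-3.03, 1.67], [-3.05, -0], [-3.03, 3.03]. Speed limits (rad/s): [2.39, 2.39, 3.01, 3.14, 3.14, 3.14].

INTERFACE

Orientations are given as a 3x3 rotation matrix whose columns are the frame's x, y, z axes.
In Python, from bench import bot gives the robot as it stands.
- The arm moves only by the shell command python3 -m inch 'ROWS' [FORCE]. ROWS is JSON, a list of rows, each a list of 3 entries, a list of its own where there are three numbers: the finger opening in mm, from 0 to 87.6, then the shift along the tool's x, y, z in units of 40 mm (1.0 is 40 mm), then the turn about the tool's y in units of 5 degrees (1.0 is 5 degrees). In form: [[jaw, [dx, dy, dz], roll], ...]. A call has 1 to 8 rows; each row shifts and turns the commanded pose from where the row before left it, along the tool's axes as they then stand; what a row does not reach is not made up. A row lasts 1/12 s, in which the tool goes at most 41.7 mm and 7.16 degrees, less where a joint would pass 70% of its speed; a pose out of reach is approached as far as the arm can. A call is refused whole if a number of a shift passes 1 or a number of a turn 1, either way. A call with a gripper value outside its range is refused whole. The fingers move at their own pace and stop on an object; FORCE is the grip in N (left out, the last holds). Time passes only in rows, so rows that do not move let the fingers close. It gives the time, the measured TCP pose, the force and the opening at its end, in the units of the state.
- bot.get_state(): the state, without advancing time (a new reading comes with each control period).
- bot.read_camera(name): name is "scene" or "top"; returns a dict with "color" (384x512x3 uint8, red, green, blue), "depth" (384x512 float32, m along the optical axis (not along the pixel's ray), 0 where there is no reading), "fx", "fy", "cx", "cy" (pixels), "view" (4x4, takes a point from world to camera coordinates). Camera axes: x right, y up, looking along -z (the intrinsics and any distortion apply to the point x, -y, -z); pixel columns grow to the right and rows downward; lengths in m; the calibration is good to about 2 mm. A picture is of the moment at which its call begins.
- bot.close_job(): hands the job in, once; it reports no verdict.
The state is a dict: "clock": time; "qpos": joint angles; "qvel": joint speeds; "joint_efforts": joint torques, N m; "tcp_pos": TCP position; "tcp_rot": TCP orientation; "ft_force": force on the tool from outside, world axes, zero at the start; "torque": the same for the moment, N m; "grip_width": finger opening in m.
Only numpy, scipy, OpenCV 4.12 (cv2) and the standard library are available. Lean on these libraries where they do the work, as an engineer would, in place of code of your own. Each camera call takes 0.05 s, during which the arm holds its last target.

TASK

Open the pale metal case that holds the hard drives (the one with the folding metal stay on its right side) by the bow handle on the front of its lid, and let the lid stand. Then push the knuckle of the stay back past straight, until it locks against its stop, so that the lid is held up unaided. The lower black plastic case without a stay is not the one.

Things in the scene. Friction and masses are not known exactly. Their poses are not given: they have to be found in the camera images.
- case: Fixed aluminium case, 180 deep (x), 230 wide (y), 92 mm high, plus lid; holds hard drives. Origin: centre of its underside; +x = from front to hinge side, z up. Hinge line along y at x 90, z 100 mm. Handle: round bar 10 mm thick, 100 long, along y, centred at y 0, 230 mm from the hinge line (lid shut: x -140, z 100), 45 mm clear of lid and case. The black case, 48 mm high, is not used.
- lid (a joint): Lid angle, rad: 0 shut, grows as its front (with the handle) rises about the hinge line; upright 1.57. Lid about 0.45 kg, 14 mm thick. Hinge friction, 0.25 N m, lets it stand alone from 1.15 to 1.35; left below 0.6 it falls shut. The stay is straight at 1.36, which is the most it allows. The round handle can turn between fingers that keep pointing down.
- stay (a joint): Bend of the folding stay at its knuckle, rad: 0 folded (lid shut), 2.87 straight, 3.07 on its stop: locked past straight, lid at 1.35, kept so by its weight. Two steel bars, 72 and 107 mm, in the plane y -124 mm of the case, from a pivot on the case's side (x -20, z 86) up to the lid. Unlocked, the knuckle bows to the front (-x); push it back (+x), under 15 N; this lifts the lid the last bit.
- stud (a point): Middle of the round steel stud to push: 12 mm thick (17 at its outer end), 40 long, standing out along -y from the stay's knuckle on the case's right side, at y -148 mm in the case's frame. Low beside the case when shut; at x 19, z 147 mm of the case when locked. The open lid is 50 mm behind it, its handle only 20 mm, higher up: a gripper leaning to the front (-x) by some 25 degrees clears them.

How it is judged:
By the outcome, as a careful person would: the job done as asked, in the order asked, and still so for the second after the job is handed in, with the robot touching nothing.
It also fails if it takes over 48 s, if anything falls off the work surface, if the arm or the gripper's body presses on something with over 40 N, if the wrist force passes 120 N, or if a joint passes its speed limit or range.

## Working session

There is one attempt and no reset: what is moved stays moved. The work goes in short steps, Python scripts to look and compute and a shell command to move; the robot and the scene stay as the last step left them, time stands still between calls to the robot, and variables do not carry over. Pictures are saved under pics/ and viewed, and the job is handed in when it is done.

```bash
mkdir -p pics; ls; cat > h.py <<'E'
import numpy as np, cv2
from bench import bot
def snap(n,f):
    c=bot.read_camera(n); cv2.imwrite('pics/'+f+'.png',c['color'][:,:,::-1]); np.savez('pics/'+f+'.npz',**{k:c[k] for k in c}); return c
def pts(c):
    d=np.asarray(c['depth'],float); v,u=np.mgrid[:d.shape[0],:d.shape[1]]
    P=np.stack([(u-c['cx'])/c['fx']*d,-(v-c['cy'])/c['fy']*d,-d,np.ones_like(d)],-1)
    W=P@np.linalg.inv(c['view']).T
    W=W[...,:3]; W[d==0]=np.nan; return W
E
python3 - <<'E'
from h import *
a=snap('scene','s0');b=snap('top','t0')
print(a.keys(),a['fx'],b['fx']); print(bot.get_state())
for c in(a,b): print(np.linalg.inv(c['view']).round(3))
E
```

```text
pics
dict_keys(['color', 'depth', 'fx', 'fy', 'cx', 'cy', 'view']) 454.84463874753067 461.6656326091529
{'clock': 0.1, 'qpos': array([ 1.42708336e+00,  3.59343408e-01,  1.11402691e-02, -2.91480012e-04,
       -1.22408658e+00, -2.88104655e-01]), 'qvel': array([ 0.00053157, -0.00043612,  0.00198836,  0.00062756,  0.00027852,
        0.00036344]), 'joint_efforts': array([-1.93816755e-03, -5.84162521e+01,  2.93751901e+01,  7.01558813e+00,
        1.02028847e-02, -4.54539088e-05]), 'tcp_pos': array([0.28235656, 0.61265842, 0.24469677]), 'tcp_rot': array([[-4.18612045e-01, -4.85189907e-04,  9.08165029e-01],
       [-9.08163904e-01, -1.43872446e-03, -4.18612295e-01],
       [ 1.50970570e-03, -9.99998847e-01,  1.61635428e-04]]), 'ft_force': array([-0.49148919, -0.04118558, -0.20609983]), 'torque': array([-0.00927954,  0.04629763, -0.00059226]), 'grip_width': 0.08765498214980467}
[[ 0.8   -0.495  0.339  1.011]
 [ 0.6    0.656 -0.457 -0.527]
 [ 0.004  0.569  0.822  0.932]
 [ 0.     0.     0.     1.   ]]
[[ 0.009  0.99  -0.144  0.519]
 [-1.     0.011  0.014 -0.068]
 [ 0.016  0.144  0.989  0.957]
 [ 0.     0.     0.     1.   ]]
```

View pics/s0.png

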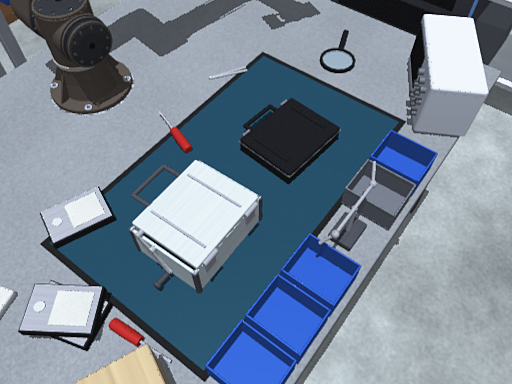

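View pics/t0.png

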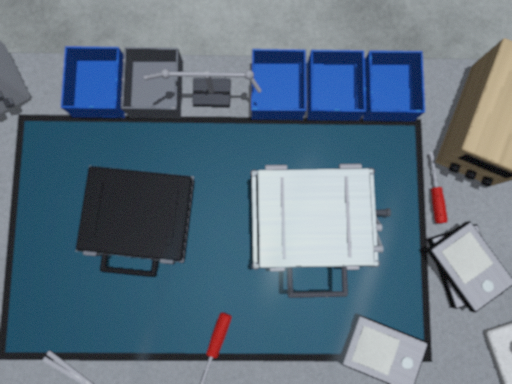

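Scene view: pale case centred near (198,222), with its handle at (155,183) and the stay stud at (160,283). Top view: lid at cols 252-378, rows 168-270, handle bar at row ~295, cols 290-347, and stud near (383,212). Next I measure these.

```bash
cat >> h.py <<'E'
def load(f):
    z=np.load('pics/'+f+'.npz'); return {k:z[k] for k in z}
def ray(c,u,v):
    M=np.linalg.inv(c['view']); d=M[:3,:3]@np.array([(u-c['cx'])/c['fx'],-(v-c['cy'])/c['fy'],-1]); return M[:3,3],d/np.linalg.norm(d)
def tri(c1,p1,c2,p2):
    o1,d1=ray(c1,*p1);o2,d2=ray(c2,*p2)
    s=np.linalg.lstsq(np.stack([d1,-d2],1),o2-o1,rcond=None)[0]
    a,b=o1+s[0]*d1,o2+s[1]*d2; return (a+b)/2,np.linalg.norm(a-b)
E
python3 - <<'E'
from h import *
a=load('s0');b=load('t0')
for n,c in(('s',a),('t',b)):
    W=pts(c); g=c['color'].astype(int)
    # lid: bright, z .09-.13
    m=(g.min(-1)>170)&(W[...,2]>.09)&(W[...,2]<.13)
    m=cv2.morphologyEx(m.astype(np.uint8),cv2.MORPH_OPEN,np.ones((3,3)))
    k,l,st,_=cv2.connectedComponentsWithStats(m); i=1+st[1:,4].argmax()
    P=W[l==i]; r=cv2.minAreaRect((P[:,:2]*1000).astype(np.float32)); print(n,'lid',r,np.median(P[:,2]),st[i])
    # handle: z .07-.13, dark, near
    m=(g.max(-1)<140)&(W[...,2]>.08)&(W[...,2]<.13)&(W[...,0]<.56)&(W[...,1]<0)&(W[...,1]>-.4)
    P=W[m]; print(n,'handle n',len(P),P.min(0),P.max(0))
    bar=P[P[:,0]<P[:,0].min()+.014]; print(bar.mean(0),np.polyfit(bar[:,1],bar[:,0],1),bar.min(0),bar.max(0))
for f,c,box,s in(('s0z',a,(110,140,130,170),5),('t0z',b,(240,160,165,145),4)):
    x,y,w,h=box; im=c['color'][y:y+h,x:x+w,::-1]
    cv2.imwrite('pics/%s.png'%f,cv2.resize(im,None,fx=s*.65,fy=s*.65,interpolation=cv2.INTER_CUBIC) if s==5 else cv2.resize(im,None,fx=s,fy=s,interpolation=cv2.INTER_CUBIC))
E
```

```text
s lid ((590.968505859375, -179.44174194335938), (179.42263793945312, 223.33157348632812), 1.3333011865615845) 0.10767790197625315 [ 133  161  124  106 6779]
s handle n 971 [-0.0426123  -0.3071358   0.08001528] [ 5.57141095e-01 -3.32645692e-04  1.29806184e-01]
[-0.0426123  -0.05304701  0.12353787] [ 0.40164658 -0.02130615] [-0.0426123  -0.05304701  0.12353787] [-0.0426123  -0.05304701  0.12353787]
t lid ((588.0344848632812, -191.65780639648438), (178.42152404785156, 219.64077758789062), 1.460282564163208) 0.10878828504433652 [  258   169   120    98 11036]
t handle n 620 [ 0.44208482 -0.30915148  0.08328938] [ 0.5581963  -0.07229048  0.11082072]
[ 0.44892808 -0.19005701  0.10573863] [-0.01939981  0.44524101] [ 0.44208482 -0.24545537  0.10034067] [ 0.45580075 -0.13582862  0.11082072]<stdin>:13: RankWarning: Polyfit may be poorly conditioned
```

```bash
ls pics
```

```text
s0.npz
s0.png
s0z.png
t0.npz
t0.png
t0z.png
```

View pics/t0z.png

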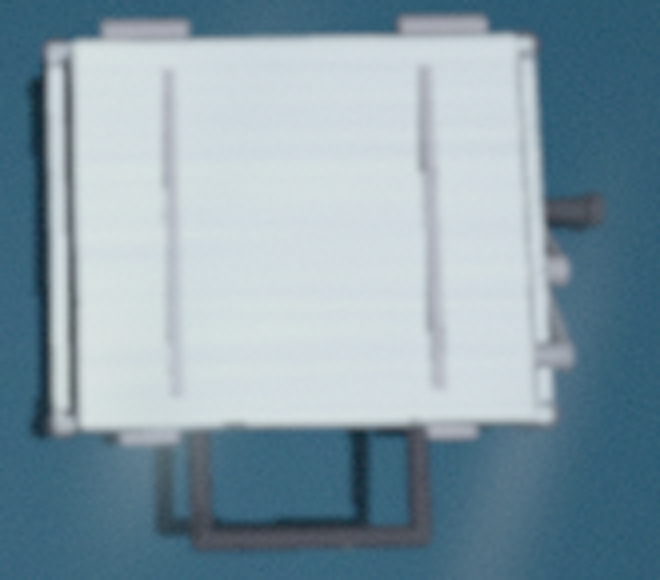

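View pics/s0z.png

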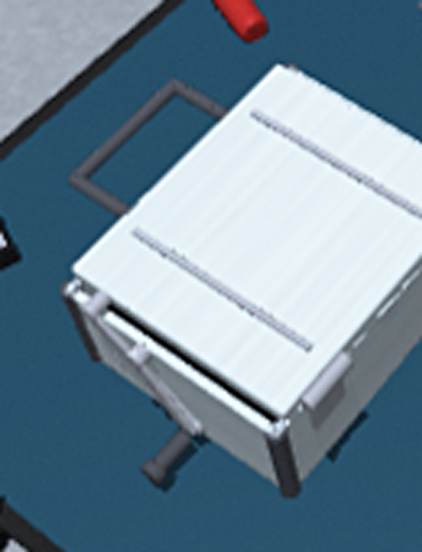

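```bash
python3 - <<'E'
from h import *
a=load('s0');b=load('t0')
T=lambda x,y:(240+x/4-.4,160+y/4-.4)
S=lambda x,y:(110+x/3.25-.35,140+y/3.25-.35)
for n,t,s in(('hL',(200,537),(175,88)),('hR',(422,536),(77,180)),('lidFR',(552,420),(75,275)),('lidFL',(75,430),(278,68)),('stud end',(598,211),(153,475)), ('lidBR',(535,38),(283,418))):
    print(n,*[np.round(q*1000,1) for q in tri(a,S(*s),b,T(*t))])
E
```

```text
hL [ 448.  -138.8   96.9] 1.9
hR [ 450.4 -238.7   99.5] 4.8
lidFR [ 505.  -295.9  105.3] 10.4
lidFL [495.5 -81.5  98.3] 1.6
stud end [ 607.1 -347.1   21.7] 5.6
lidBR [ 681.4 -292.2  109.4] 9.9
```

```bash
cat >> h.py <<'E'
from scipy.optimize import fsolve
O=np.array([.589,-.1853,0]); YAW=np.radians(1.4)
C=np.array([[np.cos(YAW),-np.sin(YAW),0],[np.sin(YAW),np.cos(YAW),0],[0,0,1]])
def w(p): return O+C@(np.array(p)/1000)
def case(p): return (C.T@(np.array(p)-O))*1000
A=np.array([-20,86.]);H=np.array([90,100.])
def B(th,r,f): return H+r*np.array([-np.cos(th+f),np.sin(th+f)])
rf=fsolve(lambda q:[np.linalg.norm(B(0,*q)-A)-35,np.linalg.norm(B(1.36,*q)-A)-179],[130,.1])
def knuckle(th):
    b=B(th,*rf); d=b-A; L=np.linalg.norm(d); L=min(L,179); a=(72**2-107**2+L*L)/(2*L); h=np.sqrt(max(72**2-a*a,0)); u=d/np.linalg.norm(d)
    return A+a*u+h*np.array([-u[1],u[0]])
def handle(th): return w([90-230*np.cos(th),0,100+230*np.sin(th)])
def go(target):
    s=bot.get_state(); R=s['tcp_rot']; d=(np.array(target)-s['tcp_pos'])
    print('t',round(s['clock'],2),'tcp',s['tcp_pos'].round(4),'case',case(s['tcp_pos']).round(1),'xaz',round(np.degrees(np.arctan2(R[1,0],R[0,0])),2),'ydown',R[:,1].round(3),'F',s['ft_force'].round(1),'grip',round(s['grip_width']*1000,1))
    print('units',(R.T@d/.04).round(2),'world mm',(d*1000).round(1))
E
python3 - <<'E'
from h import *
print(rf,B(1.35,*rf)); 
for t in(0,.5,1.,1.15,1.25,1.3,1.33,1.35,1.36): print(t,knuckle(t).round(1),handle(t).round(4))
go([.449,-.189,.2])
E
python3 -m inch '[[44,[0,0,0],1],[44,[0,0,0],1],[44,[0,0,0],1],[44,[0,0,0],1],[44,[0,0,0],1],[44,[0,0,0],1],[44,[0,0,0],1],[44,[0,0,0],1]]' 20
python3 -m inch '[[44,[0,0,0],1],[44,[0,0,0],1],[44,[0,0,0],1],[44,[0,0,0],1],[44,[0,0,0],0.78],[44,[0,0,0],0]]'
python3 -c "
from h import *
go([.449,-.189,.2])
print(bot.get_state()['qpos'])"
```

```text
[1.37412557e+02 8.59516289e-02] [ 71.52674772 236.16515625]
0 [ 6.4 19. ] [ 0.449  -0.1887  0.1   ]
0.5 [-91.7  92.7] [ 0.4772 -0.188   0.2103]
1.0 [-53.4 149.8] [ 0.5547 -0.1861  0.2935]
1.15 [-33.4 156.7] [ 0.585  -0.1854  0.3099]
1.25 [-17.6 158. ] [ 0.6065 -0.1849  0.3183]
1.3 [ -8.5 157.1] [ 0.6175 -0.1846  0.3216]
1.33 [ -2.3 155.8] [ 0.6241 -0.1844  0.3234]
1.35 [  2.5 154.4] [ 0.6286 -0.1843  0.3244]
1.36 [  5.3 153.4] [ 0.6309 -0.1843  0.3249]
t 0.1 tcp [0.2824 0.6127 0.2447] case [-287.1  805.2  244.7] xaz -114.75 ydown [-0.    -0.001 -1.   ] F [-0.5 -0.  -0.2] grip 87.7
units [16.46  1.14 12.17] world mm [ 166.6 -801.7  -44.7]
clock: 0.77
tcp_pos: [0.2824, 0.6128, 0.245]
tcp_rot: [[-0.906, -0.0, 0.423], [-0.423, -0.001, -0.906], [0.001, -1.0, 0.001]]
ft_force: [-0.1, -0.4, -0.2]
grip_width: 0.045
clock: 1.27
tcp_pos: [0.2824, 0.6128, 0.245]
tcp_rot: [[-1.0, -0.0, 0.021], [-0.021, -0.001, -1.0], [0.0, -1.0, 0.001]]
ft_force: [-0.0, 0.2, -0.4]
grip_width: 0.0441
t 1.27 tcp [0.2824 0.6128 0.245 ] case [-287.   805.3  245. ] xaz -178.82 ydown [-0.    -0.001 -1.   ] F [-0.   0.2 -0.4] grip 44.1
units [-3.75  1.14 20.12] world mm [ 166.6 -801.8  -45. ]
[ 1.42708733e+00  3.59045786e-01  1.14078875e-02 -2.27084773e-04
 -1.22408810e+00 -1.40644483e+00]h.py:25: RuntimeWarning: The iteration is not making good progress, as measured by the 
 improvement from the last ten iterations.
  rf=fsolve(lambda q:[np.linalg.norm(B(0,*q)-A)-35,np.linalg.norm(B(1.36,*q)-A)-179],[130,.1])
h.py:25: RuntimeWarning: The iteration is not making good progress, as measured by the 
 improvement from the last ten iterations.
  rf=fsolve(lambda q:[np.linalg.norm(B(0,*q)-A)-35,np.linalg.norm(B(1.36,*q)-A)-179],[130,.1])
```

```bash

python3 -m inch '[[44,[-0.5,0,0.8],0],[44,[-0.5,0,0.8],0],[44,[-0.5,0,0.8],0],[44,[-0.5,0,0.8],0],[44,[-0.5,0,0.8],0],[44,[-0.5,0,0.8],0],[44,[-0.5,0,0.8],0],[44,[-0.25,0,0.95],0]]'
python3 -m inch '[[44,[0,0,1],0],[44,[0,0,1],0],[44,[0,0,1],0],[44,[0,0,1],0],[44,[0,0,1],0],[44,[0,0,1],0],[44,[0,0,1],0],[44,[0,0,1],0]]'
python3 -m inch '[[44,[0,0,1],0],[44,[0,0,1],0],[44,[0,0,1],0],[44,[0,0,1],0],[44,[0,0,1],0],[44,[0,0,0.5],0],[44,[0,0,0],0]]'
python3 -W ignore -c "
from h import *
go([.449,-.189,.1])
print(bot.get_state()['qpos'])"
```

```text
clock: 1.93
tcp_pos: [0.4401, 0.3535, 0.2452]
tcp_rot: [[-1.0, 0.0, 0.026], [-0.026, -0.0, -1.0], [-0.0, -1.0, 0.0]]
ft_force: [1.0, -0.0, 1.2]
grip_width: 0.0438
clock: 2.6
tcp_pos: [0.4457, 0.0329, 0.2458]
tcp_rot: [[-1.0, 0.001, 0.027], [-0.027, 0.0, -1.0], [-0.001, -1.0, -0.0]]
ft_force: [1.3, -0.1, -0.4]
grip_width: 0.0439
clock: 3.18
tcp_pos: [0.451, -0.1885, 0.2451]
tcp_rot: [[-1.0, -0.001, 0.023], [-0.023, -0.0, -1.0], [0.001, -1.0, 0.0]]
ft_force: [0.7, -0.8, 0.5]
grip_width: 0.044
t 3.18 tcp [ 0.451  -0.1885  0.2451] case [-1.380e+02  2.000e-01  2.451e+02] xaz -178.7 ydown [-0.001 -0.    -1.   ] F [ 0.7 -0.8  0.5] grip 44.0
units [0.05 3.63 0.01] world mm [  -2.    -0.5 -145.1]
[ 7.77144466e-03  4.91917087e-02 -3.86373139e-01  4.76310637e-04
 -1.13637479e+00  1.46405425e-02]
```

```bash

python3 -m inch '[[44,[0.05,0.7,0],0],[44,[0,0.7,0],0],[44,[0,0.7,0],0],[44,[0,0.7,0],0],[44,[0,0.5,0],0],[44,[0,0.33,0],0],[44,[0,0,0],0]]'
python3 -W ignore -c "
from h import *
go([.449,-.189,.1])
snap('scene','s1');snap('top','t1')"
```

```text
clock: 3.77
tcp_pos: [0.4474, -0.1846, 0.0976]
tcp_rot: [[-1.0, -0.005, 0.026], [-0.026, 0.001, -1.0], [0.005, -1.0, -0.001]]
ft_force: [-1.9, 0.3, 0.3]
grip_width: 0.0438
t 3.77 tcp [ 0.4474 -0.1846  0.0976] case [-141.5    4.1   97.6] xaz -178.54 ydown [-0.005  0.001 -1.   ] F [-1.9  0.3  0.3] grip 43.8
units [-0.04 -0.06  0.11] world mm [ 1.6 -4.4  2.4]
```

View pics/s1.png

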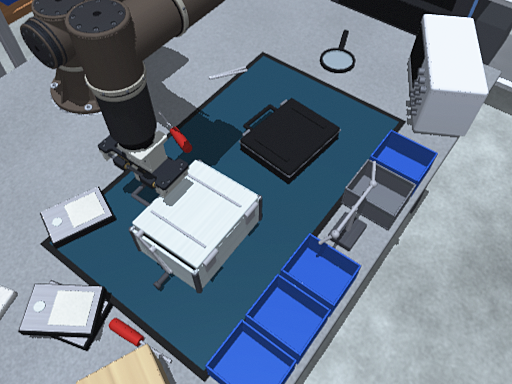

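The gripper straddles the handle at about (140,190) without pressing on the lid. Closing now.

```bash

python3 -m inch '[[8,[0,0,0],0],[8,[0,0,0],0],[8,[0,0,0],0],[8,[0,0,0],0],[8,[0,0,0],0],[8,[0,0,0],0],[8,[0,0,0],0],[8,[0,0,0],0]]' 20
python3 -W ignore -c "
from h import *
go(handle(.2))
P=handle(0)
for t in np.arange(.1,1.31,.1): q=handle(t); print(round(t,2),((q-P)/.04).round(2)); P=q"
```

```text
clock: 4.53
tcp_pos: [0.4485, -0.1853, 0.1004]
tcp_rot: [[-1.0, -0.002, 0.024], [-0.024, 0.0, -1.0], [0.002, -1.0, -0.0]]
ft_force: [-4.8, -0.1, 6.0]
grip_width: 0.0092
t 4.53 tcp [ 0.4485 -0.1853  0.1004] case [-140.5    3.4  100.4] xaz -178.65 ydown [-0.002  0.    -1.   ] F [-4.8 -0.1  6. ] grip 9.2
units [-0.12 -1.13  0.09] world mm [ 5.1 -3.3 45.3]
0.1 [0.03 0.   0.57]
0.2 [0.09 0.   0.57]
0.3 [0.14 0.   0.56]
0.4 [0.2  0.   0.54]
0.5 [0.25 0.01 0.52]
0.6 [0.3  0.01 0.49]
0.7 [0.35 0.01 0.46]
0.8 [0.39 0.01 0.42]
0.9 [0.43 0.01 0.38]
1.0 [0.47 0.01 0.33]
1.1 [0.5  0.01 0.29]
1.2 [0.52 0.01 0.23]
1.3 [0.55 0.01 0.18]
```

```bash

python3 -m inch '[[8,[-0.01,-0.28,0],0],[8,[-0.02,-0.29,0],0],[8,[-0.04,-0.28,0],0],[8,[-0.05,-0.28,0],0],[8,[-0.07,-0.28,0],0],[8,[-0.07,-0.28,0],0]]' 20
python3 -W ignore -c "
from h import *
go(handle(.5))
s=case(bot.get_state()['tcp_pos']);print(np.arctan2(s[2]-100,90-s[0]),np.hypot(s[2]-100,90-s[0]))"
```

```text
clock: 5.03
tcp_pos: [0.458, -0.185, 0.1673]
tcp_rot: [[-1.0, -0.004, 0.023], [-0.023, 0.0, -1.0], [0.004, -1.0, -0.001]]
ft_force: [-2.5, -1.6, -4.3]
grip_width: 0.0091
t 5.03 tcp [ 0.458  -0.185   0.1673] case [-131.     3.5  167.3] xaz -178.68 ydown [-0.004  0.    -1.   ] F [-2.5 -1.6 -4.3] grip 9.1
units [-0.47 -1.07  0.09] world mm [19.2 -3.  42.9]
0.29582480503266667 231.01221124631346
```

```bash

python3 -m inch '[[8,[-0.1,-0.27,0],0],[8,[-0.1,-0.27,0],0],[8,[-0.12,-0.26,0],0],[8,[-0.13,-0.26,0],0],[8,[-0.15,-0.25,0],0],[8,[-0.15,-0.24,0],0],[8,[-0.17,-0.23,0],0],[8,[-0.18,-0.23,0],0]]' 20
python3 -W ignore -c "
from h import *
go(handle(.9))
s=case(bot.get_state()['tcp_pos']);print(np.arctan2(s[2]-100,90-s[0]),np.hypot(s[2]-100,90-s[0]))"
```

```text
clock: 5.7
tcp_pos: [0.4993, -0.184, 0.2476]
tcp_rot: [[-1.0, -0.01, 0.023], [-0.023, 0.001, -1.0], [0.01, -1.0, -0.001]]
ft_force: [-15.2, 2.4, 6.4]
grip_width: 0.0094
t 5.7 tcp [ 0.4993 -0.184   0.2476] case [-89.6   3.5 247.6] xaz -178.69 ydown [-0.01   0.001 -1.   ] F [-15.2   2.4   6.4] grip 9.4
units [-0.91 -0.82  0.08] world mm [36.7 -2.6 32.5]
0.6879785402558399 232.47644344088803
```

```bash

python3 -m inch '[[8,[-0.05,-0.25,0],0],[8,[-0.18,-0.22,0],0],[8,[-0.2,-0.21,0],0],[8,[-0.2,-0.2,0],0]]' 20
python3 -W ignore -c "
from h import *
go(handle(.9))
s=case(bot.get_state()['tcp_pos']);print(np.arctan2(s[2]-100,90-s[0]),np.hypot(s[2]-100,90-s[0]))"
```

```text
clock: 6.03
tcp_pos: [0.5315, -0.183, 0.282]
tcp_rot: [[-1.0, 0.003, 0.023], [-0.023, 0.001, -1.0], [-0.003, -1.0, -0.001]]
ft_force: [14.4, -4.9, -23.2]
grip_width: 0.0089
t 6.03 tcp [ 0.5315 -0.183   0.282 ] case [-57.4   3.8 282. ] xaz -178.66 ydown [ 0.003  0.001 -1.   ] F [ 14.4  -4.9 -23.2] grip 8.9
units [-0.11  0.05  0.09] world mm [ 4.5 -3.6 -1.9]
0.8901780124737306 234.21623185903533
```

```bash

python3 -m inch '[[8,[0,0,0],0],[8,[0,0,0],0]]' 20
python3 -W ignore -c "
from h import *
go(handle(1.0))
s=case(bot.get_state()['tcp_pos']);print(np.arctan2(s[2]-100,90-s[0]),np.hypot(s[2]-100,90-s[0]))
snap('scene','s2');snap('top','t2')"
```

```text
clock: 6.2
tcp_pos: [0.5318, -0.183, 0.2822]
tcp_rot: [[-1.0, 0.003, 0.024], [-0.024, 0.001, -1.0], [-0.003, -1.0, -0.001]]
ft_force: [10.9, -2.5, -14.7]
grip_width: 0.0093
t 6.2 tcp [ 0.5318 -0.183   0.2822] case [-57.1   3.7 282.2] xaz -178.64 ydown [ 0.003  0.001 -1.   ] F [ 10.9  -2.5 -14.7] grip 9.3
units [-0.57 -0.28  0.09] world mm [22.9 -3.2 11.4]
0.8914115966761045 234.14667631080707
```

View pics/s2.png

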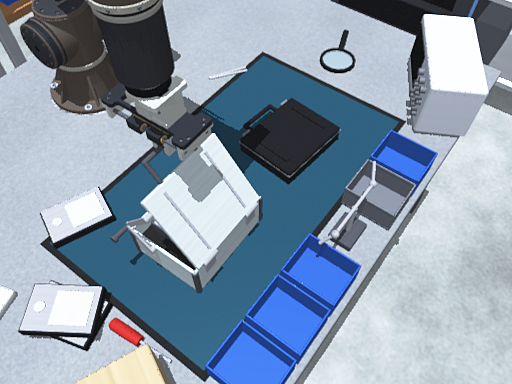

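```bash

python3 -m inch '[[8,[-0.25,-0.13,0],0],[8,[-0.24,-0.16,0],0],[8,[-0.24,-0.15,0],0],[8,[-0.24,-0.14,0],0],[8,[-0.25,-0.12,0],0],[8,[-0.25,-0.1,0],0]]' 20
python3 -W ignore -c "
from h import *
go(handle(1.27))
s=case(bot.get_state()['tcp_pos']);print(np.arctan2(s[2]-100,90-s[0]),np.hypot(s[2]-100,90-s[0]))"
```

```text
clock: 6.8
tcp_pos: [0.5875, -0.1818, 0.3164]
tcp_rot: [[-1.0, -0.001, 0.024], [-0.024, 0.0, -1.0], [0.001, -1.0, -0.0]]
ft_force: [-5.6, 3.4, 5.3]
grip_width: 0.0091
t 6.8 tcp [ 0.5875 -0.1818  0.3164] case [ -1.5   3.6 316.4] xaz -178.63 ydown [-0.001  0.    -1.   ] F [-5.6  3.4  5.3] grip 9.1
units [-0.58 -0.08  0.09] world mm [23.4 -3.   3.3]
1.1709874835820773 234.9449178494363
```

```bash

python3 -m inch '[[8,[-0.18,-0.08,0],0],[8,[-0.18,-0.06,0],0],[8,[-0.18,-0.05,0],0],[8,[0,0,0],0],[8,[0,0,0],0]]' 20
python3 -W ignore -c "
from h import *
go(handle(1.27))
s=case(bot.get_state()['tcp_pos']);print(np.arctan2(s[2]-100,90-s[0]),np.hypot(s[2]-100,90-s[0]),np.arccos((90-s[0])/230))"
```

```text
clock: 7.22
tcp_pos: [0.6104, -0.1813, 0.3246]
tcp_rot: [[-1.0, 0.002, 0.024], [-0.024, -0.0, -1.0], [-0.002, -1.0, 0.0]]
ft_force: [-0.9, 2.2, 6.2]
grip_width: 0.0089
t 7.22 tcp [ 0.6104 -0.1813  0.3246] case [ 21.5   3.5 324.6] xaz -178.6 ydown [ 0.002 -0.    -1.   ] F [-0.9  2.2  6.2] grip 8.9
units [-0.01  0.12  0.09] world mm [ 0.4 -3.5 -4.9]
1.2746845645373028 234.7739597994043 1.2683460254163401
```

Lid at about 1.27. Releasing, then rising straight up.

```bash

python3 -m inch '[[14,[0,0,0],0],[20,[0,0,0],0],[30,[0,0,0],0],[44,[0,0,0],0],[50,[0,0,0],0],[50,[0,0,0],0]]' 20
python3 -W ignore -c "
from h import *
go(handle(1.27))"
python3 -m inch '[[50,[0,-0.4,0],0],[50,[0,-0.6,0],0],[50,[0,-0.7,0],0],[50,[0,-0.3,0],0],[50,[0,0,0],0]]' 20
python3 -W ignore -c "
from h import *
go(handle(1.27))
snap('scene','s3');snap('top','t3')"
```

```text
clock: 7.72
tcp_pos: [0.6094, -0.1815, 0.323]
tcp_rot: [[-1.0, -0.0, 0.024], [-0.024, -0.0, -1.0], [0.0, -1.0, 0.0]]
ft_force: [-0.3, 0.5, 0.0]
grip_width: 0.0414
t 7.72 tcp [ 0.6094 -0.1815  0.323 ] case [ 20.5   3.3 323. ] xaz -178.64 ydown [-0. -0. -1.] F [-0.3  0.5  0. ] grip 41.4
units [-0.03  0.08  0.08] world mm [ 1.4 -3.3 -3.3]
clock: 8.13
tcp_pos: [0.6104, -0.1819, 0.4071]
tcp_rot: [[-1.0, 0.006, 0.024], [-0.024, -0.001, -1.0], [-0.006, -1.0, 0.001]]
ft_force: [0.2, -0.1, 0.7]
grip_width: 0.0498
t 8.13 tcp [ 0.6104 -0.1819  0.4071] case [ 21.5   2.8 407.1] xaz -178.64 ydown [ 0.006 -0.001 -1.   ] F [ 0.2 -0.1  0.7] grip 49.8
units [0.   2.19 0.07] world mm [  0.4  -2.8 -87.4]
```

View pics/s3.png

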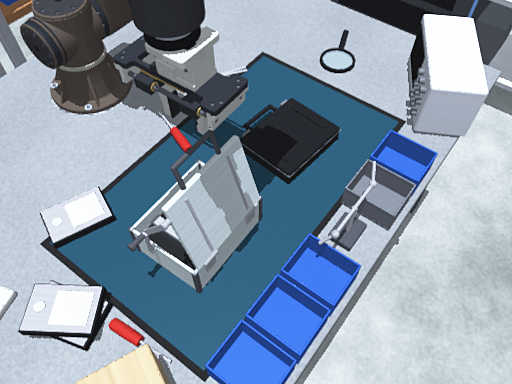

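View pics/t3.png

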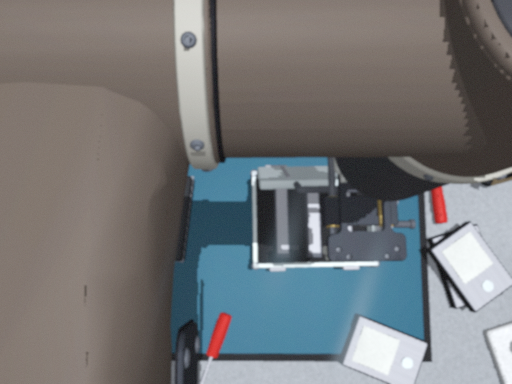

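Scene: the lid stands, with the handle at about (195,155) and the stud knob at (137,245). In the top view the stud is at (405,225). Now backing off to the front and right.

```bash

python3 -m inch '[[50,[0.5,0,0],0],[50,[0.8,0,0],0],[50,[0.8,0,0],0],[50,[0.5,0,0.6],0],[50,[0,0,0.9],0],[50,[0,0,0.9],0],[50,[0,0,0.9],0],[50,[0,0,0.9],0]]' 20
python3 -m inch '[[87,[0,0,0.9],0],[87,[0,0,0.4],0],[87,[0,0,0],1],[87,[0,0,0],1],[87,[0,0,0],1],[87,[0,0,0],1],[87,[0,0,0],1],[87,[0,0,0],1]]' 20
python3 -m inch '[[87,[0,0,0],1],[87,[0,0,0],1],[87,[0,0,0],1],[87,[0,0,0],1],[87,[0,0,0],1],[87,[0,0,0],1],[87,[0,0,0],1],[87,[0,0,0],1]]' 20
python3 -m inch '[[87,[0,0,0],1],[87,[0,0,0],1],[87,[0,0,0],1],[87,[0,0,0],1],[87,[0,0,0],0],[87,[0,0,0],0]]' 20
python3 -W ignore -c "
from h import *
go(w([-60,-216,160]))
print(bot.get_state()['qpos'])
a=snap('scene','s4');b=snap('top','t4')
for f,c,x,y,u,h in(('s4z',a,100,130,180,180),('t4z',b,240,150,200,150)):
    cv2.imwrite('pics/%s.png'%f,cv2.resize(c['color'][y:y+h,x:x+u,::-1],None,fx=3,fy=3,interpolation=cv2.INTER_CUBIC))
"
```

```text
clock: 8.9
tcp_pos: [0.5088, -0.3531, 0.4022]
tcp_rot: [[-1.0, -0.001, 0.024], [-0.024, 0.001, -1.0], [0.001, -1.0, -0.001]]
ft_force: [-0.0, 0.5, -0.0]
grip_width: 0.0499
clock: 9.57
tcp_pos: [0.5105, -0.4034, 0.4018]
tcp_rot: [[-0.876, -0.002, -0.483], [0.483, 0.001, -0.876], [0.002, -1.0, -0.0]]
ft_force: [0.2, -0.9, -0.3]
grip_width: 0.0867
clock: 10.23
tcp_pos: [0.5106, -0.4033, 0.4018]
tcp_rot: [[-0.36, -0.002, -0.933], [0.933, 0.001, -0.36], [0.002, -1.0, 0.001]]
ft_force: [-0.0, -0.1, 0.0]
grip_width: 0.0873
clock: 10.73
tcp_pos: [0.5106, -0.4035, 0.4022]
tcp_rot: [[-0.027, -0.001, -1.0], [1.0, 0.001, -0.027], [0.001, -1.0, 0.001]]
ft_force: [0.2, 0.3, -0.1]
grip_width: 0.0871
t 10.73 tcp [ 0.5106 -0.4035  0.4022] case [ -83.7 -216.2  402.2] xaz 91.52 ydown [-0.001  0.001 -1.   ] F [ 0.2  0.3 -0.1] grip 87.1
units [ 0.    6.06 -0.6 ] world mm [  23.7    0.8 -242.2]
[-3.69785992e-01  2.67732356e-01  2.29680305e-01 -2.50753238e-04
 -1.53413490e+00 -1.17447259e+00]
```

View pics/s4z.png

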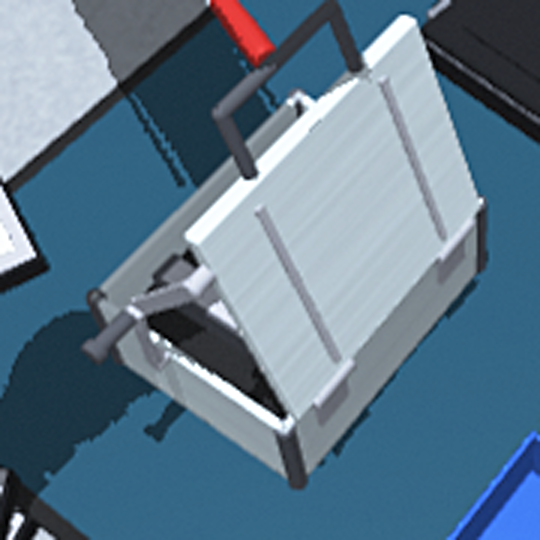

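View pics/t4z.png

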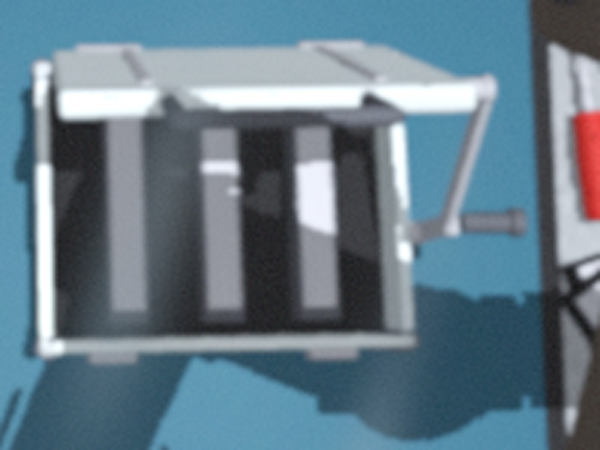

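```bash
python3 -W ignore - <<'E'
from h import *
a=load('s4');b=load('t4')
T=lambda x,y:(240+x/3-.33,150+y/3-.33)
S=lambda x,y:(100+x/3-.33,130+y/3-.33)
for n,t,s in(('stud end',(518,221),(94,347)),('stud base',(460,222),(137,320)),('handleR',(402,116),(225,112))):
    p,e=tri(a,S(*s),b,T(*t)); print(n,case(p).round(1),e*1000)
for th in(1.2,1.25,1.27): print(th,knuckle(th))
E
```

```text
stud end [ -18.4 -159.2  163.9] 3.2322796327799903
stud base [ -16.7 -127.4  154. ] 6.7556579964199726
handleR [ 23.2 -50.5 322.9] 8.037568873042646
1.2 [-25.79464233 157.76644146]
1.25 [-17.61549606 157.96050404]
1.27 [-14.11285725 157.75891269]
```

```bash

python3 -m inch '[[87,[0,0.7,0],0],[87,[0,0.9,0],0],[87,[0,0.9,0],0],[87,[0,0.9,0],0],[87,[0,0.9,0],0],[87,[0,0.9,0],0],[87,[0,0.6,0],0],[87,[0,0.3,0],0]]' 20
python3 -m inch '[[87,[0,0,-0.25],0],[87,[0,0,-0.25],0],[87,[0,0,-0.25],0],[87,[0,0,0],0]]' 20
python3 -W ignore -c "
from h import *
go(w([1,-216,158]))
a=snap('scene','s5')
cv2.imwrite('pics/s5z.png',cv2.resize(a['color'][110:310,80:280,::-1],None,fx=3,fy=3,interpolation=cv2.INTER_CUBIC))
"
```

```text
clock: 11.5
tcp_pos: [0.5088, -0.4028, 0.155]
tcp_rot: [[-0.025, -0.005, -1.0], [1.0, 0.003, -0.025], [0.003, -1.0, 0.005]]
ft_force: [-0.8, 0.1, -1.0]
grip_width: 0.0871
clock: 11.83
tcp_pos: [0.5442, -0.4037, 0.1611]
tcp_rot: [[-0.025, 0.004, -1.0], [1.0, -0.002, -0.025], [-0.002, -1.0, -0.003]]
ft_force: [1.0, -0.3, 0.1]
grip_width: 0.0867
t 11.83 tcp [ 0.5442 -0.4037  0.1611] case [ -50.1 -217.2  161.1] xaz 91.45 ydown [ 0.004 -0.002 -1.   ] F [ 1.  -0.3  0.1] grip 86.7
units [ 0.03  0.08 -1.28] world mm [51.1  2.5 -3.1]
```

View pics/s5z.png

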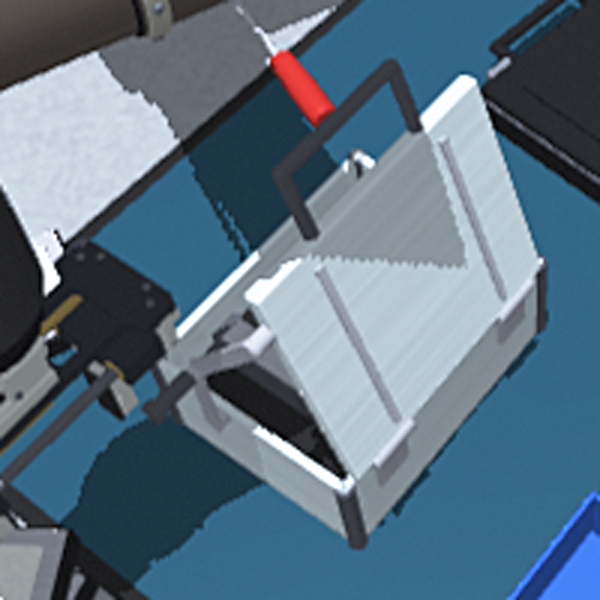

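The finger is at zoom (120,395), just in front of the stud at (160,405). The gripper body clears the lid and bars. Pushing gently.

```bash

python3 -m inch '[[87,[0.03,0.06,-0.15],0],[87,[0,0,-0.15],0],[87,[0,0,-0.12],0],[87,[0,0,-0.12],0],[87,[0,0,0],0]]' 20
python3 -W ignore -c "
from h import *
go(w([1,-216,158]))"
python3 -m inch '[[87,[0,0,-0.1],0],[87,[0,0,-0.1],0],[87,[0,0,-0.1],0],[87,[0,0,0],0]]' 20
python3 -W ignore -c "
from h import *
go(w([1,-216,158]))
a=snap('scene','s6')
cv2.imwrite('pics/s6z.png',cv2.resize(a['color'][110:310,80:280,::-1],None,fx=3,fy=3,interpolation=cv2.INTER_CUBIC))
"
```

```text
clock: 12.3
tcp_pos: [0.563, -0.4014, 0.1568]
tcp_rot: [[-0.024, -0.0, -1.0], [1.0, -0.0, -0.024], [-0.0, -1.0, 0.0]]
ft_force: [-0.3, 0.1, -0.0]
grip_width: 0.0867
t 12.3 tcp [ 0.563  -0.4014  0.1568] case [ -31.3 -215.4  156.8] xaz 91.38 ydown [-0. -0. -1.] F [-0.3  0.1 -0. ] grip 86.7
units [-0.01 -0.03 -0.81] world mm [32.3  0.2  1.2]
clock: 12.63
tcp_pos: [0.5749, -0.4011, 0.1564]
tcp_rot: [[-0.024, -0.0, -1.0], [1.0, 0.0, -0.024], [0.0, -1.0, 0.0]]
ft_force: [-1.0, -0.9, -0.9]
grip_width: 0.0867
t 12.63 tcp [ 0.5749 -0.4011  0.1564] case [ -19.4 -215.4  156.4] xaz 91.37 ydown [-0.  0. -1.] F [-1.  -0.9 -0.9] grip 86.7
units [-0.02 -0.04 -0.51] world mm [20.4 -0.1  1.6]
```

View pics/s6z.png

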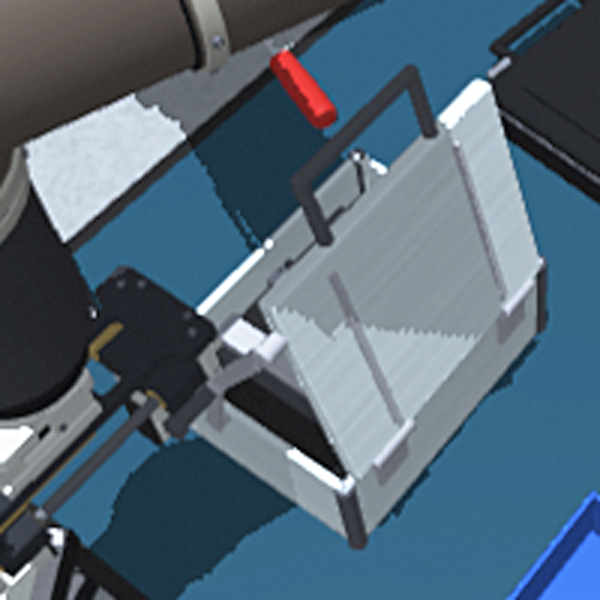

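The finger is in contact and the lid is rising with the push (handle moved to zoom (350,130)). Continuing.

```bash

python3 -m inch '[[87,[0,0,-0.1],0],[87,[0,0,-0.1],0],[87,[0,0,-0.1],0],[87,[0,0,-0.1],0],[87,[0,0,0],0]]' 20
python3 -W ignore -c "
from h import *
go(w([1,-216,156]))"
python3 -m inch '[[87,[0,0,-0.06],0],[87,[0,0,-0.06],0],[87,[0,0,0],0]]' 20
python3 -W ignore -c "
from h import *
go(w([1,-216,156]))
a=snap('scene','s7')
cv2.imwrite('pics/s7z.png',cv2.resize(a['color'][110:310,80:280,::-1],None,fx=3,fy=3,interpolation=cv2.INTER_CUBIC))
"
```

```text
clock: 13.1
tcp_pos: [0.5914, -0.4008, 0.1569]
tcp_rot: [[-0.024, 0.001, -1.0], [1.0, -0.0, -0.024], [-0.0, -1.0, -0.001]]
ft_force: [0.0, -0.5, 0.2]
grip_width: 0.0873
t 13.1 tcp [ 0.5914 -0.4008  0.1569] case [  -2.8 -215.5  156.9] xaz 91.38 ydown [ 0.001 -0.    -1.   ] F [ 0.  -0.5  0.2] grip 87.3
units [-0.01  0.02 -0.1 ] world mm [ 3.9 -0.4 -0.9]
clock: 13.35
tcp_pos: [0.5954, -0.4006, 0.1567]
tcp_rot: [[-0.024, 0.0, -1.0], [1.0, -0.0, -0.024], [-0.0, -1.0, -0.0]]
ft_force: [0.4, -0.4, -0.8]
grip_width: 0.0872
t 13.35 tcp [ 0.5954 -0.4006  0.1567] case [   1.2 -215.4  156.7] xaz 91.37 ydown [ 0. -0. -1.] F [ 0.4 -0.4 -0.8] grip 87.2
units [-0.01  0.02  0.  ] world mm [-0.2 -0.6 -0.7]
```

View pics/s7z.png

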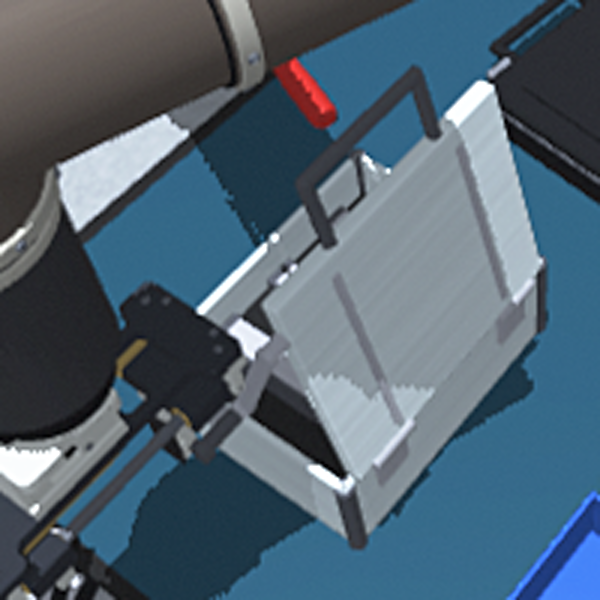

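```bash

python3 -m inch '[[87,[0,0,-0.05],0],[87,[0,0,-0.05],0],[87,[0,0,0],0]]' 20
python3 -W ignore -c "
from h import *
go(w([1,-216,156]))
a=snap('scene','s8')
cv2.imwrite('pics/s8z.png',cv2.resize(a['color'][160:290,110:240,::-1],None,fx=4.5,fy=4.5,interpolation=cv2.INTER_CUBIC))
"
```

```text
clock: 13.65
tcp_pos: [0.5965, -0.4006, 0.1566]
tcp_rot: [[-0.024, -0.005, -1.0], [1.0, 0.001, -0.024], [0.001, -1.0, 0.005]]
ft_force: [-9.4, 0.1, 4.1]
grip_width: 0.0872
t 13.65 tcp [ 0.5965 -0.4006  0.1566] case [   2.2 -215.4  156.6] xaz 91.38 ydown [-0.005  0.001 -1.   ] F [-9.4  0.1  4.1] grip 87.2
units [-0.01  0.01  0.03] world mm [-1.2 -0.6 -0.6]
```

View pics/s8z.png

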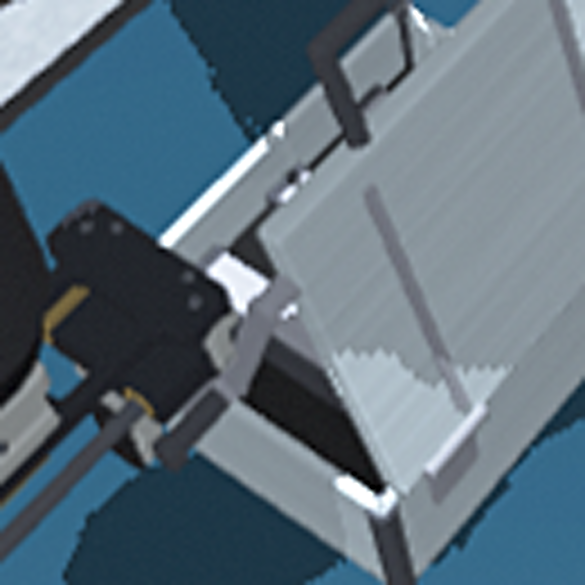

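```bash

python3 -m inch '[[87,[0,0,-0.05],0],[87,[0,0,0],0],[87,[0,0,0],0]]' 20
python3 -W ignore -c "
from h import *
go(w([1,-216,156]))"
python3 -m inch '[[87,[0,0,0.2],0],[87,[0,0,0.4],0],[87,[0,0,0.7],0],[87,[0,0,0.7],0],[87,[0,0,0.7],0],[87,[0,0,0.5],0],[87,[0,0,0],0]]' 20
python3 -W ignore -c "
from h import *
go(w([1,-216,156]))
a=snap('scene','s9');b=snap('top','t9')
for f,c,x,y,u,h in(('s9z',a,100,130,180,180),('t9z',b,240,150,200,150)):
    cv2.imwrite('pics/%s.png'%f,cv2.resize(c['color'][y:y+h,x:x+u,::-1],None,fx=3,fy=3,interpolation=cv2.INTER_CUBIC))
"
```

```text
clock: 13.95
tcp_pos: [0.5968, -0.4006, 0.1565]
tcp_rot: [[-0.024, -0.008, -1.0], [1.0, 0.001, -0.024], [0.002, -1.0, 0.008]]
ft_force: [-13.9, -0.1, 5.5]
grip_width: 0.0868
t 13.95 tcp [ 0.5968 -0.4006  0.1565] case [   2.5 -215.4  156.5] xaz 91.36 ydown [-0.008  0.001 -1.   ] F [-13.9  -0.1   5.5] grip 86.8
units [-0.01  0.01  0.04] world mm [-1.5 -0.6 -0.5]
clock: 14.53
tcp_pos: [0.4699, -0.4034, 0.1575]
tcp_rot: [[-0.022, 0.001, -1.0], [1.0, 0.0, -0.022], [0.0, -1.0, -0.001]]
ft_force: [-0.6, 0.4, -0.5]
grip_width: 0.0872
t 14.53 tcp [ 0.4699 -0.4034  0.1575] case [-124.4 -215.1  157.5] xaz 91.25 ydown [ 0.001  0.    -1.   ] F [-0.6  0.4 -0.5] grip 87.2
units [-0.01  0.04 -3.13] world mm [125.4   2.2  -1.5]
```

View pics/s9z.png

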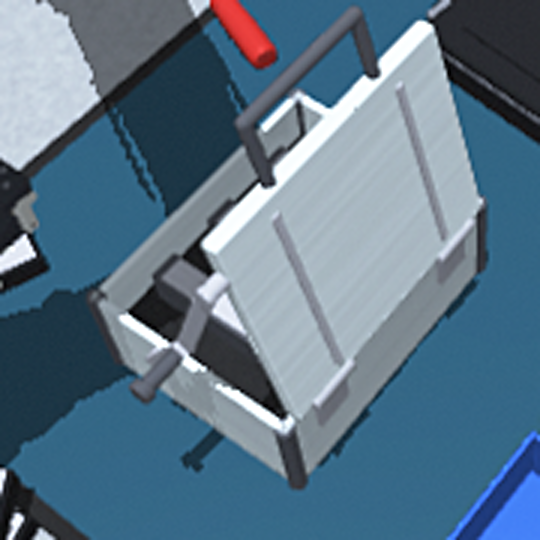

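View pics/t9z.png

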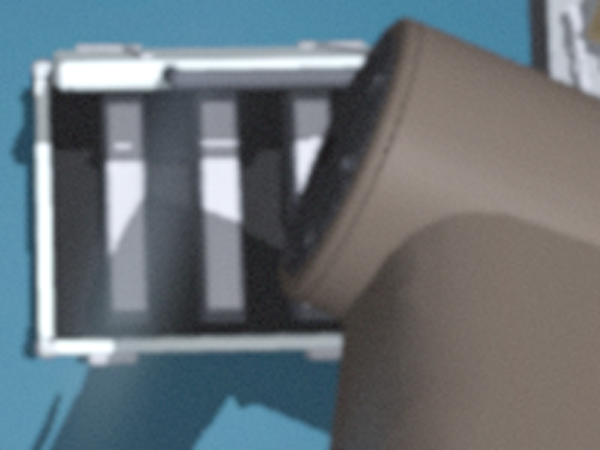

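```bash

python3 -m inch '[[87,[0,-0.5,0.5],0],[87,[0,-0.6,0.6],0],[87,[0,-0.6,0.4],0],[87,[0,-0.6,0],0],[87,[0,-0.6,0],0],[87,[0,-0.4,0],0],[87,[0,0,0],0],[87,[0,0,0],0]]' 20
python3 -m inch '[[87,[-0.8,0,0],0],[87,[-0.8,0,0],0],[87,[-0.8,0,0],0],[87,[-0.8,0,0],0],[87,[0,0,0],0],[87,[0,0,0],0],[87,[0,0,0],0],[87,[0,0,0],0]]' 20
python3 -W ignore -c "
from h import *
a=snap('scene','s10');b=snap('top','t10')
for f,c,x,y,u,h in(('s10z',a,100,130,180,180),('t10z',b,240,150,200,150)):
    cv2.imwrite('pics/%s.png'%f,cv2.resize(c['color'][y:y+h,x:x+u,::-1],None,fx=3,fy=3,interpolation=cv2.INTER_CUBIC))
"
```

```text
clock: 15.3
tcp_pos: [0.4145, -0.4052, 0.2898]
tcp_rot: [[-0.024, 0.003, -1.0], [1.0, -0.001, -0.024], [-0.001, -1.0, -0.003]]
ft_force: [0.6, 0.1, -1.8]
grip_width: 0.0873
clock: 15.97
tcp_pos: [0.4164, -0.5322, 0.2881]
tcp_rot: [[-0.024, -0.001, -1.0], [1.0, 0.001, -0.024], [0.001, -1.0, 0.001]]
ft_force: [-0.2, -0.2, -0.0]
grip_width: 0.0867
```

View pics/s10z.png

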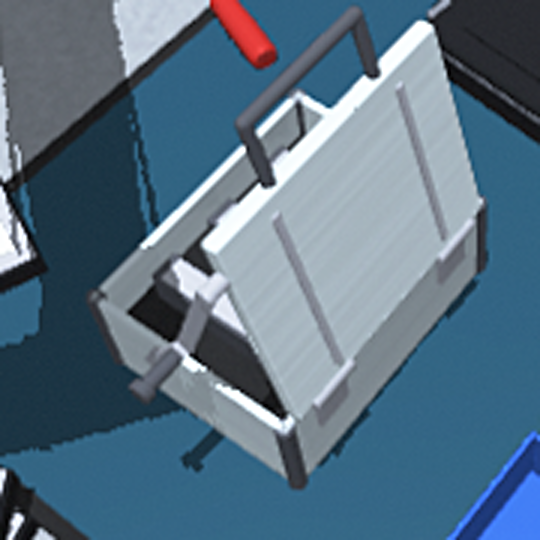

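View pics/t10z.png

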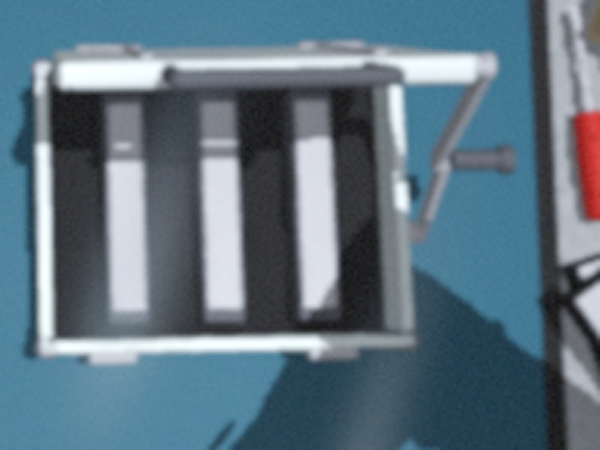

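```bash
python3 -W ignore - <<'E'
from h import *
a=load('s10');b=load('t10')
T=lambda x,y:(240+x/3-.33,150+y/3-.33)
S=lambda x,y:(100+x/3-.33,130+y/3-.33)
for n,t,s in(('stud end',(508,159),(142,389)),('stud base',(446,160),(181,349)),('handleR',(402,75),(245,125)),('stay top',(487,68),(212,287)),('pivot',(418,233),None)):
    if s: p,e=tri(a,S(*s),b,T(*t)); print(n,case(p).round(1),e*1000)
print('straight knuckle',knuckle(1.36))
E
```

```text
stud end [  19.3 -160.   150.3] 4.301469066417982
stud base [  19.3 -124.   148.6] 3.912748390379032
handleR [ 41.2 -51.6 325.8] 5.593061966563244
stay top [  57.3 -115.4  252.4] 7.458005690678736
straight knuckle [  5.26510986 153.4216154 ]
```

```bash
python3 -W ignore -c "
from h import *
s=bot.get_state();print(s['clock'],s['ft_force'].round(1),np.abs(s['qvel']).max())
print(bot.close_job())"
```

```text
16.0667 [-0.7 -0.5  0.1] 0.0063501474093882
the job is handed in; nothing more can be done
None
```

The pale case's lid is open and its stay is locked past straight. I handed the job in at 16.1 s on the robot clock, with the arm clear of everything.

**What I did:** I opened the lid by its bow handle to about 1.27 rad and let go, and it stood on its own. Then I came down in front of the stay on the right with the jaws open. I pushed the stud back with one finger until it met the stop at about 14 N, and backed off.

**Last checks:**
- **Stud:** two views put it at x 19.3, z 149–150 mm of the case; locked is x 19, z 147.
- **Lid:** the handle's position gives an angle of about 1.36 rad, against 1.35 when locked.
- **Holding unaided:** the two scene pictures after I backed off, about 1.4 s apart, show no visible movement of the lid or stay. The tool read about 0 N.

**What disagreed:**
- **Measurement error:** the two camera rays missed each other by 4–7 mm in these last measurements, so they are only that good.
- **Handle arc:** while opening, the tool ran on a radius of about 235 mm instead of 230. That gave up to about 27 N at the wrist, well under the 120 N limit.
- **Stay model:** my solve for the stay's geometry did not fully converge, so I relied on the camera positions.

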